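Pack the glass bottles into the caddy

TASK

Pack the three glass bottles that stand on this bench into the white caddy: the large brown bottle in the widest round recess, the small brown bottle in the middle-sized one and the little clear vial in the smallest, each set down (not dropped) so that it stands upright on the floor of its recess. Leave the two white plastic bottles standing where they are, and tip nothing over.

Things in the scene. Friction and masses are not known exactly. Their poses are not given: they have to be found in the camera images.
- big_amber_mid (a point): Large brown (amber) glass bottle with a sloping shoulder and a narrow black screw cap, 62 mm in diameter and 125 mm tall, standing loose and upright on the work surface; the point is its centre, 62.5 mm above its foot, z up along the bottle. Straight-sided from 5 to 74 mm above its foot, then tapering to 31 mm at the cap; 0.15 to 0.35 kg. To be packed in the large recess.
- small_amber_mid (a point): Small brown (amber) glass bottle with a sloping shoulder and a narrow black screw cap, 46 mm in diameter and 91 mm tall, standing loose and upright on the work surface; the point is its centre, 45.5 mm above its foot, z up along the bottle. Straight-sided from 4 to 51 mm above its foot, then tapering to 25 mm at the cap; 0.08 to 0.16 kg. To be packed in the medium recess.
- vial_mid (a point): Little clear glass vial with a blue screw cap, 23 mm in diameter and 44 mm tall, standing loose and upright on the work surface; the point is its centre, 22 mm above its foot, z up along the bottle. Straight-sided (23 mm) from 3 to 17 mm above its foot, solid cone above that to 16 mm at the top, so it is held with the fingertips about 8 to 10 mm above its foot (lower tips would meet the insert when it is set down); 15 to 30 g. To be packed in the small recess.
- big_plastic_mid (a point): Larger white plastic bottle with a wide red screw cap, about as big as the large brown one, 60 mm in diameter and 118 mm tall, standing loose and upright on the work surface; the point is its centre, 59 mm above its foot, z up along the bottle. Must stay where it stands.
- small_plastic_mid (a point): Smaller white plastic bottle with a wide blue screw cap, about as big as the small brown one, 48 mm in diameter and 87 mm tall, standing loose and upright on the work surface; the point is its centre, 43.5 mm above its foot, z up along the bottle. Must stay where it stands.
- caddy: White low tray, 288 x 101 mm, walls 18 mm high, with a steel rod handle at each short end (43 mm high, reaching 10 mm beyond the end), fixed to the work surface. Origin: centre of its underside; x along its length, y across. Three grey inserts, 90 mm square, lie in it in a row along x, at x = -92, 0 and 92 mm, in any order; their tops are level with the walls, 18 mm above the work surface.
- recess_large (a point): Centre of the floor of the widest round recess, 81 mm in diameter and 6 mm deep, lined with a black rubber pad, in a grey square insert fixed in the caddy. The floor is 12 mm above the work surface; axes parallel to the caddy's (x along the row of inserts, z up).
- recess_medium (a point): Centre of the floor of the middle-sized round recess, 63 mm in diameter and 6 mm deep, lined with a black rubber pad, in a grey square insert fixed in the caddy. The floor is 12 mm above the work surface; axes parallel to the caddy's (x along the row of inserts, z up).
- recess_small (a point): Centre of the floor of the smallest round recess, 41 mm in diameter and 6 mm deep, lined with a black rubber pad, in a grey square insert fixed in the caddy. The floor is 12 mm above the work surface; axes parallel to the caddy's (x along the row of inserts, z up).
There are look-alikes about, which are no part of the job. What is shaped like the part that bears big_amber_mid but purple is not meant. Leave any purple look-alike of the part that bears big_plastic_mid alone.

How it is judged:
By the outcome, as a careful person would: the job done as asked, in the order asked, and still so for the second after the job is handed in, with the robot touching nothing.
It also fails if it takes over 90 s, if anything falls off the work surface, if the arm or the gripper's body presses on something with over 40 N, if the wrist force passes 120 N, or if a joint passes its speed limit or range.

ROBOT

A 6-joint arm with a two-finger parallel gripper is mounted at the origin on a cart in front of the work surface, level with it; the furniture and walls round the work are solid. World frame = base frame: x ahead of the robot, y to its left, z up, the work surface at z = 0. Lengths are in m, angles in rad, forces in N, time in s.
With the tool pointing down it reaches from about 0.375 to 0.9 m from the base axis. Payload 3.1 kg.
Tool frame: the origin (TCP) lies midway between the tips of the shut fingers; the grasp point (between the pads) lies 19 mm behind it; z points along the fingers, y is the line along which they close (so a half turn about z gives the same grasp; the last joint's range is limited). The gripper opens to 85 mm and grips with 20 to 120 N. Pads are 22 mm wide; open, the fingers measure 114 mm over their backs; the gripper's body (76 mm by 85 mm) begins 54 mm behind the grasp point. The pads swing forward as they close: fully open they stand 13 mm farther back than shut.
Start: joints at [-1.528, 0.527, 1.433, -0, 1.181, -0.178], TCP at [0.138, -0.61, 0.231] pointing down, gripper open.
Joint ranges: [-3.08, 3.08], [-0.75, 2.2], [0.22, 2.44], [-1.43, 4.57], [0, 2.65], [-2.85, 2.85]. Speed limits (rad/s): [2.79, 2.79, 3.14, 3.14, 3.14, 3.14].

INTERFACE

Orientations are given as a unit quaternion [x, y, z, w].
In Python, from bench import observe, get_image, job_done gives the robot as it stands. The module is installed in compiled form; this text tells all that it offers.
- The arm moves only by the shell command python3 -m handwheel 'ROWS' [OPENING] [FORCE]. ROWS is JSON, a list of rows, each an object of numbers: "x", "y", "z": the shift along the tool's x, y, z in cm; "ax", "ay", "az": the turn, a rotation vector about the tool's x, y, z in rad. A call has 1 to 5 rows; each row is the pose to reach, as a shift and turn from the pose commanded when the call began, along the tool's axes at that moment; what a row does not reach only later rows make up. A row lasts 1/10 s, in which the tool goes at most 50 mm and 8.59 degrees, less where a joint would pass 70% of its speed; a pose out of reach is approached as far as the arm can. A call with a gripper value outside its range is refused whole. OPENING is the opening in per cent of the stroke, from 0 (shut) to 100 (fully open), set as the call begins (- or left out, the last holds). The fingers move at their own pace and stop on an object; FORCE is the grip in N (left out, the last holds). Time passes only in rows, so rows that repeat a pose let the fingers close. It gives the time, the measured TCP pose, the force, the opening and the grip force at its end, in the units of the state.
- observe(): the state, without advancing time (a new reading comes with each control period).
- get_image(name): name is "side" or "top"; returns a dict with "color" (400x640x3 uint8, red, green, blue), "range_z" (400x640 float32, m along the optical axis (not along the pixel's ray), 0 where there is no reading), "vertical_fov" (degrees; the focal length in pixels is half the picture's height over the tangent of half this angle, whatever the lens; pixels are square), "cx", "cy" (the principal point, pixels), "pose" (4x4, takes a point from camera to world coordinates). Camera axes: x right, y down, z forward; pixel columns grow to the right and rows downward; lengths in m; the calibration is good to about 2 mm. A picture is of the moment at which its call begins.
- job_done(): hands the job in; it is judged then, once.
The state is a dict: "clock": time; "joints": joint angles; "joint_vel": joint speeds; "joint_torque": joint torques, N m; "eef_pos": TCP position; "orientation": TCP orientation; "wrist_force": force on the tool from outside, world axes, zero at the start; "torque": the same for the moment, N m; "finger_gap": opening from 0.0 (shut) to 1.0 (fully open); "finger_force": force on a finger pad.
Only numpy, scipy, OpenCV 4.12 (cv2) and the standard library are available. Lean on these libraries where they do the work, as an engineer would, in place of code of your own. Each camera call takes 0.05 s, during which the arm holds its last target. There are 200 camera calls.

## Working session

There is one attempt and no reset: what is moved stays moved. The work goes in short steps, Python scripts to look and compute and a shell command to move; the robot and the scene stay as the last step left them, time stands still between calls to the robot, and variables do not carry over. Pictures are saved under pics/ and viewed, at most 14 in all, crops included, and the job is handed in when it is done.

```bash
mkdir -p pics; cat > h.py <<'E'
import numpy as np, cv2
from bench import observe, get_image
def grab(n,f=None):
    d=get_image(n)
    if f: cv2.imwrite('pics/'+f,d['color'][:,:,::-1])
    return d
def K(d):
    return 200/np.tan(np.radians(d['vertical_fov'])/2)
def ray(d,u,v,z):
    f=K(d);P=np.array(d['pose']);r=P[:3,:3]@np.array([(u-d['cx'])/f,(v-d['cy'])/f,1]);o=P[:3,3]
    return o+r*(z-o[2])/r[2]
def cloud(d):
    f=K(d);P=np.array(d['pose']);v,u=np.mgrid[:400,:640];Z=d['range_z']
    p=np.stack([(u-d['cx'])/f*Z,(v-d['cy'])/f*Z,Z],-1)
    w=p@P[:3,:3].T+P[:3,3]; w[Z==0]=np.nan
    return w
E
python3 - <<'E'
from h import *
for n in('top','side'):
    d=grab(n,n+'0.png');print(n,d['vertical_fov'],d['cx'],d['cy'],np.round(d['pose'],3).tolist())
print(observe())
E
```

```text
top 53.544653623991586 318.57864655432144 202.6918514262646 [[-0.004, -0.992, 0.126, 0.388], [-1.0, 0.001, -0.02, -0.026], [0.019, -0.126, -0.992, 1.124], [0.0, 0.0, 0.0, 1.0]]
side 48.086579642822336 323.00801145853035 205.29604876606274 [[-0.917, -0.28, 0.282, 0.233], [-0.398, 0.623, -0.674, 0.642], [0.013, -0.73, -0.683, 0.763], [0.0, 0.0, 0.0, 1.0]]
{'clock': 0.1, 'joints': array([-1.52751734e+00,  5.28354194e-01,  1.43375922e+00,  1.01655916e-05,
        1.18138921e+00, -1.78483390e-01]), 'joint_vel': array([-6.33571734e-04, -1.31393657e-03, -3.18996422e-03,  8.04770009e-06,
       -2.78227624e-04, -4.10827664e-04]), 'joint_torque': array([ 1.37659608e-04, -4.43306565e+01, -1.78586233e+01, -2.31451550e-04,
        3.84887957e-03,  1.68024656e-05]), 'eef_pos': array([ 0.13748218, -0.60904558,  0.2304479 ]), 'orientation': array([ 9.93858737e-01,  1.10652149e-01,  6.91998523e-05, -9.52489670e-04]), 'wrist_force': array([-0.28486981, -0.02660316,  0.70928414]), 'torque': array([0.00992004, 0.01556662, 0.00229588]), 'finger_force': 0.0, 'finger_gap': 0.9978278563829118}
```

View pics/top0.png

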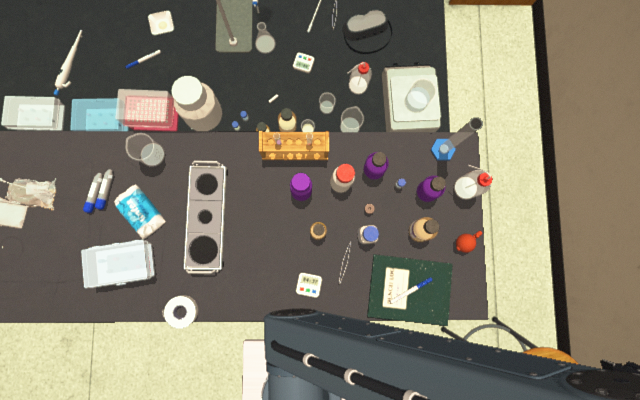

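View pics/side0.png

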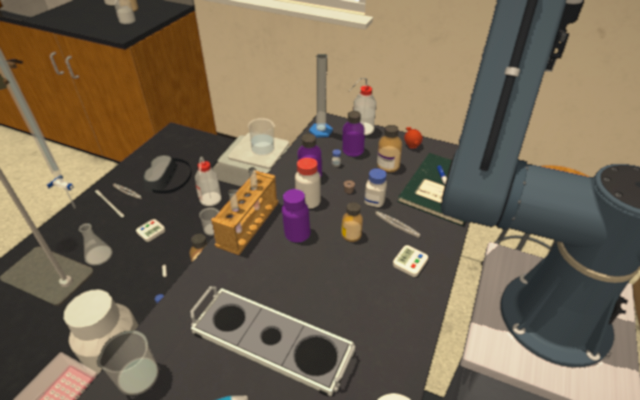

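```bash
python3 - <<'E'
from h import *
t=grab('top');s=grab('side')
a=t['color'][140:270,280:500,::-1];b=s['color'][110:250,270,:] if 0 else s['color'][110:260,190:410,::-1]
a=cv2.resize(a,(660,390)[0:2][:2],interpolation=cv2.INTER_CUBIC)[:, :]
a=cv2.resize(a,(500,295));b=cv2.resize(b,(440,300),interpolation=cv2.INTER_CUBIC)
o=np.zeros((600,500,3),np.uint8);o[:295,:500]=a;o[300:600,:440]=b
cv2.imwrite('pics/crop1.png',o)
w=cloud(t)
for n,(u,v) in dict(bigamb=(424,228),smallamb=(318,230),vial=(401,184),cork=(369,209),redcap=(344,172),bluecap=(369,234),pur1=(301,183),pur2=(376,160),pur3=(432,186),rearamb=(288,116),caddyL=(203,250),caddyM=(207,184),caddyS=(205,217),bench=(260,230)).items(): 
    print(n,np.round(w[v,u],3))
E
```

```text
bigamb [ 0.45  -0.314  0.119]
smallamb [ 0.447 -0.044  0.092]
vial [ 0.576 -0.275  0.048]
cork [ 0.51  -0.189  0.021]
redcap [ 0.596 -0.112  0.117]
bluecap [ 0.437 -0.178  0.087]
pur1 [ 0.566 -0.001  0.118]
pur2 [ 0.626 -0.195  0.124]
pur3 [ 0.558 -0.339  0.12 ]
rearamb [nan nan nan]
caddyL [0.397 0.272 0.016]
caddyM [0.582 0.267 0.013]
caddyS [0.489 0.27  0.015]
bench [ 0.453  0.118 -0.003]
```

View pics/crop1.png

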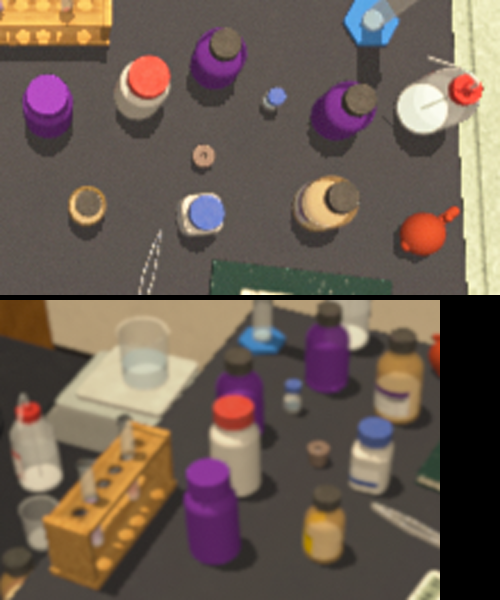

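Lookalikes (top-image pixels): large amber (424,230) vs. purple (376,165) and (432,188), and the red ball (466,242). Small amber (318,231) vs. an amber bottle on the rear shelf (288,120) and the cork (369,209). Vial (401,184) vs. the blue-capped plastic bottle (369,234) and the blue bits at (240,120). The crop confirms my choices: amber with dark cap, small amber, tiny clear vial with blue cap. Next I'll measure cap tops and recesses.

```bash
cat > m.py <<'E'
from h import *
T=dict(bigA=(.45,-.314,.125),smA=(.447,-.044,.091),vial=(.576,-.275,.044),red=(.596,-.112,.118),blue=(.437,-.178,.087),cork=(.51,-.189,.021),p1=(.566,-.001,.118),p2=(.626,-.195,.125),p3=(.558,-.339,.125))
def meas():
  for c in('top','side'):
    d=grab(c);w=cloud(d).reshape(-1,3)
    for n,(x,y,z) in T.items():
        m=(np.hypot(w[:,0]-x,w[:,1]-y)<.04)&(abs(w[:,2]-z)<.008); p=w[m]
        if len(p)>5:
            (cx,cy),r=cv2.minEnclosingCircle(p[:,:2].astype(np.float32).reshape(-1,1,2)); print(c,n,len(p),'circ',np.round([cx,cy,r],3),'mean',p.mean(0).round(3))
def rec():
  for c in('top','side'):
    d=grab(c);w=cloud(d);g=cv2.cvtColor(d['color'],7)
    # region of caddy
    m=((g<45)&(w[...,0]>.3)&(w[...,0]<.7)&(w[...,1]>.2)&(w[...,1]<.34)&(w[...,2]>.006)&(w[...,2]<.03)).astype(np.uint8)
    for k in cv2.findContours(m,0,1)[0]:
        if cv2.contourArea(k)>60:
            (u,v),ax,an=cv2.fitEllipse(k);print(c,'recess',np.round([u,v,*ax],1),ray(d,u,v,.014).round(4))
E
python3 -c "
from m import *
meas();rec()"
```

```text
top bigA 163 circ [ 0.454 -0.331  0.018] mean [ 0.454 -0.33   0.124]
top smA 104 circ [ 0.45  -0.046  0.015] mean [ 0.45  -0.045  0.092]
top vial 48 circ [ 0.583 -0.277  0.011] mean [ 0.583 -0.277  0.044]
top red 268 circ [ 0.593 -0.114  0.024] mean [ 0.592 -0.114  0.117]
top blue 194 circ [ 0.439 -0.182  0.02 ] mean [ 0.439 -0.182  0.087]
top cork 72 circ [ 0.512 -0.19   0.014] mean [ 0.512 -0.189  0.024]
top p1 266 circ [0.572 0.001 0.024] mean [0.571 0.001 0.117]
top p2 152 circ [ 0.63  -0.203  0.018] mean [ 0.63  -0.202  0.124]
top p3 156 circ [ 0.565 -0.354  0.019] mean [ 0.565 -0.354  0.124]
side bigA 99 circ [ 0.452 -0.331  0.019] mean [ 0.452 -0.329  0.122]
side smA 133 circ [ 0.449 -0.046  0.016] mean [ 0.448 -0.043  0.089]
side vial 44 circ [ 0.582 -0.277  0.011] mean [ 0.581 -0.276  0.042]
side red 218 circ [ 0.592 -0.115  0.025] mean [ 0.591 -0.112  0.115]
side blue 173 circ [ 0.438 -0.182  0.022] mean [ 0.437 -0.179  0.085]
side cork 82 circ [ 0.511 -0.189  0.015] mean [ 0.509 -0.187  0.022]
side p1 281 circ [0.569 0.001 0.025] mean [0.568 0.003 0.115]
side p2 114 circ [ 0.63  -0.202  0.019] mean [ 0.628 -0.2    0.122]
side p3 92 circ [ 0.565 -0.355  0.02 ] mean [ 0.564 -0.351  0.122]
side recess [315.6 355.8  35.3  38.8] [0.3973 0.2726 0.014 ]
side recess [271.  336.   13.1  16.5] [0.4894 0.2699 0.014 ]
side recess [229.1 318.   21.5  28. ] [0.5815 0.2683 0.014 ]
```

```bash
cat >g.py <<'E'
import sys,numpy as np
from scipy.spatial.transform import Rotation as R
from bench import observe
s=observe();r=R.from_quat(s['orientation']);g=np.array(eval(sys.argv[1]),float)
print('d_cm',(r.inv().apply(g[:3]-s['eef_pos'])*100).round(2),'yaw',np.arctan2(*r.as_matrix()[1::-1,0]).round(3),'tilt',r.as_matrix()[:,2].round(3),'pos',s['eef_pos'].round(4),'F',s['wrist_force'].round(1),'gap',round(float(s['finger_gap']),3),'t',s['clock'],'q',s['joints'].round(2))
E
python3 -m handwheel '[{"x":3.7,"y":-2,"az":0.1},{"x":7.4,"y":-4,"az":0.22},{"x":11,"y":-6,"az":0.22},{"x":14.7,"y":-8,"az":0.22},{"x":18.4,"y":-10,"az":0.22}]' 100 40; python3 g.py .453,-.331,.231
```

```text
d_cm [ 3.691e+01 -2.024e+01  2.000e-02] yaw 0.222 tilt [-0.  0. -1.] pos [ 0.1375 -0.6096  0.2312] F [-0.7 -0.5 -0.4] gap 0.997 t 0.4 q [-1.53  0.53  1.43 -0.    1.18 -0.18]invalid input at $[0]: expected keys x, y, z, ax, ay, az
```

All keys are needed.

```bash
python3 -m handwheel '[{"x":3.7,"y":-2,"z":0,"ax":0,"ay":0,"az":0.1},{"x":7.4,"y":-4,"z":0,"ax":0,"ay":0,"az":0.22},{"x":11,"y":-6,"z":0,"ax":0,"ay":0,"az":0.22},{"x":14.7,"y":-8,"z":0,"ax":0,"ay":0,"az":0.22},{"x":18.4,"y":-10,"z":0,"ax":0,"ay":0,"az":0.22}]' 100 40; python3 g.py .453,-.331,.231
```

```text
clock: 0.9
eef_pos: [0.2961, -0.4705, 0.2315]
orientation: [1.0, 0.001, 0.0, 0.0]
wrist_force: [1.3, -0.3, 0.0]
finger_gap: 1.004
finger_force: 0.0
d_cm [ 15.71 -13.93   0.05] yaw 0.001 tilt [ 0. -0. -1.] pos [ 0.2961 -0.4705  0.2315] F [ 1.3 -0.3  0. ] gap 1.004 t 0.9 q [-1.21  0.43  1.61  0.    1.1   0.36]
```

```bash
python3 -m handwheel '[{"x":3.4,"y":-3,"z":0,"ax":0,"ay":0,"az":0},{"x":6.8,"y":-6,"z":0,"ax":0,"ay":0,"az":0},{"x":10.2,"y":-9,"z":0,"ax":0,"ay":0,"az":0},{"x":13.4,"y":-11.9,"z":0,"ax":0,"ay":0,"az":0},{"x":15.7,"y":-13.9,"z":0,"ax":0,"ay":0,"az":0}]'; python3 -m handwheel '[{"x":0,"y":0,"z":3,"ax":0,"ay":0,"az":0},{"x":0,"y":0,"z":5,"ax":0,"ay":0,"az":0},{"x":0,"y":0,"z":5,"ax":0,"ay":0,"az":0}]'; python3 g.py .453,-.331,.054; python3 - <<'E'
from h import *
a=grab('top')['color'][150:300,330:530,::-1];b=grab('side')['color'][90:240,290:490,::-1]
cv2.imwrite('pics/a1.png',cv2.resize(np.hstack([a,b]),(800,300),interpolation=2))
E
```

```text
clock: 1.4
eef_pos: [0.4535, -0.3301, 0.2315]
orientation: [1.0, 0.002, 0.0, -0.0]
wrist_force: [-0.0, -1.2, 0.1]
finger_gap: 0.995
finger_force: 0.0
clock: 1.7
eef_pos: [0.4506, -0.3304, 0.1789]
orientation: [1.0, 0.001, -0.002, -0.002]
wrist_force: [-1.1, 0.1, 0.6]
finger_gap: 0.999
finger_force: 0.0
d_cm [ 0.29  0.12 12.48] yaw 0.003 tilt [-0.004  0.005 -1.   ] pos [ 0.4506 -0.3304  0.1789] F [-1.1  0.1  0.6] gap 0.999 t 1.7 q [-0.83  0.51  1.65 -0.    0.99  0.74]
```

View pics/a1.png

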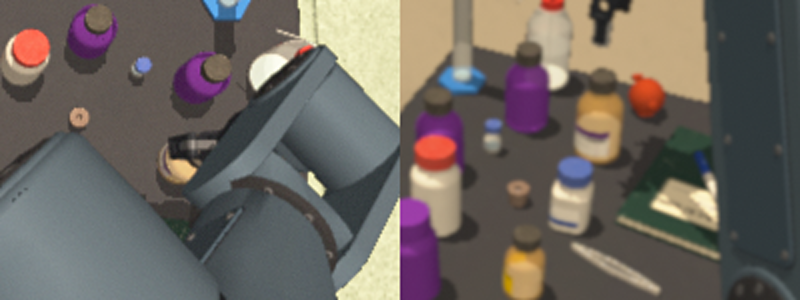

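The side view shows the open fingers at crop (600,20), directly above the amber cap at (603,75), with nothing in the way. Descending.

```bash
python3 -m handwheel '[{"x":0,"y":0,"z":3,"ax":0,"ay":0,"az":0},{"x":0,"y":0,"z":6,"ax":0,"ay":0,"az":0},{"x":0,"y":0,"z":8,"ax":0,"ay":0,"az":0},{"x":0,"y":0,"z":9,"ax":0,"ay":0,"az":0},{"x":0,"y":0,"z":9,"ax":0,"ay":0,"az":0}]'; python3 g.py .453,-.331,.056
```

```text
clock: 2.3
eef_pos: [0.4516, -0.3327, 0.0911]
orientation: [1.0, 0.001, -0.0, -0.0]
wrist_force: [0.2, -0.1, -0.2]
finger_gap: 1.003
finger_force: 0.0
d_cm [ 0.14 -0.17  3.51] yaw 0.001 tilt [-0.  0. -1.] pos [ 0.4516 -0.3327  0.0911] F [ 0.2 -0.1 -0.2] gap 1.003 t 2.3 q [-0.83  0.64  1.71  0.    0.79  0.74]
```

```bash
python3 -m handwheel '[{"x":0.1,"y":-0.1,"z":1.5,"ax":0,"ay":0,"az":0},{"x":0.1,"y":-0.1,"z":2.8,"ax":0,"ay":0,"az":0},{"x":0.1,"y":-0.1,"z":3.3,"ax":0,"ay":0,"az":0},{"x":0.1,"y":-0.1,"z":3.5,"ax":0,"ay":0,"az":0},{"x":0.1,"y":-0.1,"z":3.5,"ax":0,"ay":0,"az":0}]'; python3 g.py .453,-.331,.055
```

```text
clock: 2.8
eef_pos: [0.4529, -0.3315, 0.0565]
orientation: [1.0, 0.001, 0.0, 0.0]
wrist_force: [0.4, 0.2, 0.2]
finger_gap: 1.003
finger_force: 0.0
d_cm [ 0.01 -0.05  0.15] yaw 0.002 tilt [ 0. -0. -1.] pos [ 0.4529 -0.3315  0.0565] F [0.4 0.2 0.2] gap 1.003 t 2.8 q [-0.83  0.7   1.73 -0.    0.72  0.74]
```

```bash
python3 -m handwheel '[{"x":0,"y":0,"z":0.15,"ax":0,"ay":0,"az":0},{"x":0,"y":0,"z":0.15,"ax":0,"ay":0,"az":0},{"x":0,"y":0,"z":0.15,"ax":0,"ay":0,"az":0},{"x":0,"y":0,"z":0.15,"ax":0,"ay":0,"az":0},{"x":0,"y":0,"z":0.15,"ax":0,"ay":0,"az":0}]' 50 50; python3 -m handwheel '[{"x":0,"y":0,"z":0,"ax":0,"ay":0,"az":0},{"x":0,"y":0,"z":0,"ax":0,"ay":0,"az":0},{"x":0,"y":0,"z":0,"ax":0,"ay":0,"az":0}]'
```

```text
clock: 3.3
eef_pos: [0.4531, -0.3318, 0.0556]
orientation: [1.0, 0.001, 0.0, 0.001]
wrist_force: [-0.7, -0.9, 5.8]
finger_gap: 0.681
finger_force: 53.9
clock: 3.6
eef_pos: [0.4531, -0.3318, 0.0556]
orientation: [1.0, 0.001, 0.0, 0.001]
wrist_force: [-0.6, -0.3, 6.9]
finger_gap: 0.683
finger_force: 53.9
```

```bash
python3 -m handwheel '[{"x":0,"y":0,"z":-0.3,"ax":0,"ay":0,"az":0},{"x":0,"y":0,"z":-1,"ax":0,"ay":0,"az":0},{"x":0,"y":0,"z":-1.5,"ax":0,"ay":0,"az":0},{"x":0,"y":0,"z":-1.5,"ax":0,"ay":0,"az":0},{"x":0,"y":0,"z":-1.5,"ax":0,"ay":0,"az":0}]'; python3 - <<'E'
from h import *
b=grab('side')['color'][90:210,330:490,::-1]
cv2.imwrite('pics/a2.png',cv2.resize(b,(640,480),interpolation=2))
E
```

```text
clock: 4.1
eef_pos: [0.4528, -0.3314, 0.0699]
orientation: [1.0, 0.001, 0.0, 0.0]
wrist_force: [-0.2, 0.1, -2.7]
finger_gap: 0.68
finger_force: 54.0
```

View pics/a2.png

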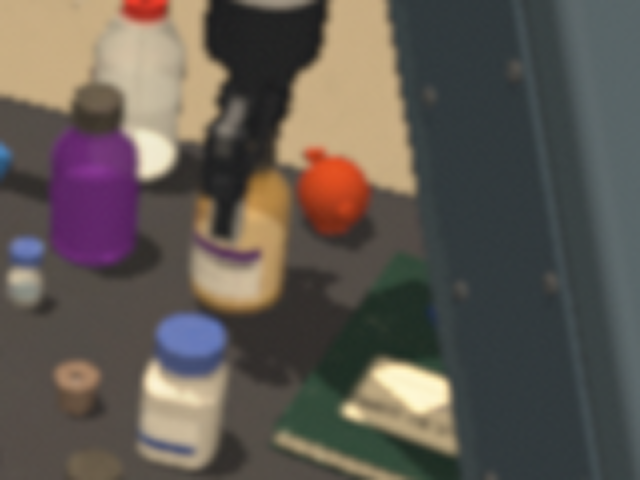

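The bottle is lifted (2.7 N load), held upright with the fingers well down its straight wall at crop (225,200). Raise and carry to the large recess.

```bash
python3 -m handwheel '[{"x":0,"y":0,"z":-3,"ax":0,"ay":0,"az":0},{"x":0,"y":0,"z":-6,"ax":0,"ay":0,"az":0},{"x":0,"y":0,"z":-9,"ax":0,"ay":0,"az":0},{"x":0,"y":0,"z":-12,"ax":0,"ay":0,"az":0},{"x":0,"y":0,"z":-13,"ax":0,"ay":0,"az":0}]'; python3 -m handwheel '[{"x":-0.4,"y":-3.5,"z":0,"ax":0,"ay":0,"az":0},{"x":-0.8,"y":-7.5,"z":0,"ax":0,"ay":0,"az":0},{"x":-1.2,"y":-11.5,"z":0,"ax":0,"ay":0,"az":0},{"x":-1.6,"y":-15.5,"z":0,"ax":0,"ay":0,"az":0},{"x":-2,"y":-19.5,"z":0,"ax":0,"ay":0,"az":0}]'; python3 -m handwheel '[{"x":-0.4,"y":-4,"z":0,"ax":0,"ay":0,"az":0},{"x":-0.8,"y":-8,"z":0,"ax":0,"ay":0,"az":0},{"x":-1.2,"y":-12,"z":0,"ax":0,"ay":0,"az":0},{"x":-1.6,"y":-16,"z":0,"ax":0,"ay":0,"az":0},{"x":-2,"y":-20,"z":0,"ax":0,"ay":0,"az":0}]';python3 g.py .397,.272,.2
```

```text
clock: 4.65
eef_pos: [0.4539, -0.3325, 0.2026]
orientation: [1.0, 0.001, 0.002, 0.002]
wrist_force: [0.5, -0.2, -1.5]
finger_gap: 0.689
finger_force: 55.1
clock: 5.15
eef_pos: [0.4313, -0.1346, 0.1988]
orientation: [1.0, 0.001, -0.001, -0.001]
wrist_force: [0.3, 0.4, -2.1]
finger_gap: 0.684
finger_force: 55.1
clock: 5.65
eef_pos: [0.411, 0.0651, 0.199]
orientation: [1.0, 0.001, -0.001, -0.0]
wrist_force: [-0.1, 0.3, -2.6]
finger_gap: 0.687
finger_force: 55.1
d_cm [ -1.37 -20.69  -0.09] yaw 0.001 tilt [-0.002  0.    -1.   ] pos [0.411  0.0651 0.199 ] F [-0.1  0.3 -2.6] gap 0.687 t 5.65 q [-0.11  0.3   1.97  0.    0.87  1.46]
```

```bash
python3 -m handwheel '[{"x":-0.4,"y":-5,"z":0,"ax":0,"ay":0,"az":0},{"x":-0.8,"y":-10,"z":0,"ax":0,"ay":0,"az":0},{"x":-1.2,"y":-15,"z":0,"ax":0,"ay":0,"az":0},{"x":-1.4,"y":-19,"z":0,"ax":0,"ay":0,"az":0},{"x":-1.4,"y":-20.7,"z":0,"ax":0,"ay":0,"az":0}]';python3 -m handwheel '[{"x":0,"y":0,"z":2,"ax":0,"ay":0,"az":0},{"x":0,"y":0,"z":5,"ax":0,"ay":0,"az":0},{"x":0,"y":0,"z":8,"ax":0,"ay":0,"az":0},{"x":0,"y":0,"z":10,"ax":0,"ay":0,"az":0},{"x":0,"y":0,"z":10,"ax":0,"ay":0,"az":0}]'; python3 g.py .397,.272,.0675; python3 - <<'E'
from h import *
a=grab('top')['color'][130:300,150:320,::-1];b=grab('side')['color'][230:400,180:400,::-1]
cv2.imwrite('pics/a3.png',cv2.resize(np.hstack([a,b]),(780,340),interpolation=2))
E
```

```text
clock: 6.15
eef_pos: [0.3964, 0.2737, 0.1989]
orientation: [1.0, 0.003, -0.001, -0.0]
wrist_force: [1.8, -0.4, -2.8]
finger_gap: 0.686
finger_force: 55.1
clock: 6.65
eef_pos: [0.395, 0.2695, 0.0967]
orientation: [1.0, 0.001, -0.004, 0.001]
wrist_force: [0.1, -0.8, -1.2]
finger_gap: 0.685
finger_force: 55.1
d_cm [ 0.22 -0.26  2.92] yaw 0.002 tilt [-0.008 -0.003 -1.   ] pos [0.395  0.2695 0.0967] F [ 0.1 -0.8 -1.2] gap 0.685 t 6.65 q [ 0.36  0.56  1.91 -0.    0.68  1.93]
```

View pics/a3.png

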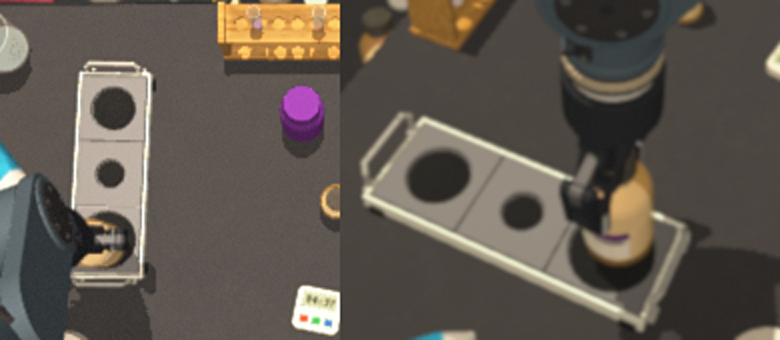

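Bottle hangs over the large recess (side crop (618,250)), roughly centred. Lowering.

```bash
python3 -m handwheel '[{"x":0.1,"y":-0.1,"z":0.8,"ax":0,"ay":0,"az":0},{"x":0.1,"y":-0.1,"z":1.6,"ax":0,"ay":0,"az":0},{"x":0.1,"y":-0.1,"z":2.2,"ax":0,"ay":0,"az":0},{"x":0.1,"y":-0.1,"z":2.4,"ax":0,"ay":0,"az":0},{"x":0.1,"y":-0.1,"z":2.4,"ax":0,"ay":0,"az":0}]';python3 g.py .397,.272,.0675
```

```text
clock: 7.25
eef_pos: [0.3985, 0.2715, 0.0755]
orientation: [1.0, 0.001, -0.0, 0.0]
wrist_force: [0.6, 0.5, -1.5]
finger_gap: 0.683
finger_force: 55.1
d_cm [-0.14 -0.05  0.8 ] yaw 0.002 tilt [-0.001 -0.    -1.   ] pos [0.3985 0.2715 0.0755] F [ 0.6  0.5 -1.5] gap 0.683 t 7.25 q [ 0.37  0.61  1.92 -0.    0.62  1.93]
```

```bash
python3 -m handwheel '[{"x":-0.1,"y":0,"z":0.3,"ax":0,"ay":0,"az":0},{"x":-0.1,"y":0,"z":0.5,"ax":0,"ay":0,"az":0},{"x":-0.1,"y":0,"z":0.7,"ax":0,"ay":0,"az":0},{"x":-0.1,"y":0,"z":0.7,"ax":0,"ay":0,"az":0},{"x":-0.1,"y":0,"z":0.7,"ax":0,"ay":0,"az":0}]';python3 -m handwheel '[{"x":0,"y":0,"z":0.05,"ax":0,"ay":0,"az":0},{"x":0,"y":0,"z":0.1,"ax":0,"ay":0,"az":0},{"x":0,"y":0,"z":0.1,"ax":0,"ay":0,"az":0}]';python3 g.py .397,.272,.0675
```

```text
clock: 7.75
eef_pos: [0.3977, 0.2716, 0.0688]
orientation: [1.0, 0.001, 0.0, 0.0]
wrist_force: [-0.2, -0.6, -2.2]
finger_gap: 0.684
finger_force: 55.1
clock: 8.05
eef_pos: [0.3977, 0.2716, 0.0678]
orientation: [1.0, 0.001, 0.0, -0.0]
wrist_force: [-0.9, 0.3, -1.7]
finger_gap: 0.682
finger_force: 55.1
d_cm [-0.07 -0.05  0.03] yaw 0.002 tilt [ 0.  0. -1.] pos [0.3977 0.2716 0.0678] F [-0.9  0.3 -1.7] gap 0.682 t 8.05 q [ 0.37  0.62  1.92 -0.    0.6   1.94]
```

```bash
python3 -m handwheel '[{"x":0,"y":0,"z":0.05,"ax":0,"ay":0,"az":0},{"x":0,"y":0,"z":0.1,"ax":0,"ay":0,"az":0},{"x":0,"y":0,"z":0.1,"ax":0,"ay":0,"az":0}]'
```

```text
clock: 8.35
eef_pos: [0.3977, 0.2716, 0.0676]
orientation: [1.0, 0.001, 0.0, -0.0]
wrist_force: [-1.2, -0.8, 5.9]
finger_gap: 0.684
finger_force: 56.0
```

Contact (5.9 N). Releasing, then lifting straight up.

```bash
python3 -m handwheel '[{"x":0,"y":0,"z":0,"ax":0,"ay":0,"az":0},{"x":0,"y":0,"z":0,"ax":0,"ay":0,"az":0},{"x":0,"y":0,"z":0,"ax":0,"ay":0,"az":0},{"x":0,"y":0,"z":0,"ax":0,"ay":0,"az":0},{"x":0,"y":0,"z":-0.5,"ax":0,"ay":0,"az":0}]' 100; python3 -m handwheel '[{"x":0,"y":0,"z":-2,"ax":0,"ay":0,"az":0},{"x":0,"y":0,"z":-5,"ax":0,"ay":0,"az":0},{"x":0,"y":0,"z":-9,"ax":0,"ay":0,"az":0},{"x":0,"y":0,"z":-13,"ax":0,"ay":0,"az":0},{"x":0,"y":0,"z":-15,"ax":0,"ay":0,"az":0}]';python3 g.py .449,-.046,.15
```

```text
clock: 8.85
eef_pos: [0.3973, 0.2714, 0.0715]
orientation: [1.0, 0.001, -0.001, 0.0]
wrist_force: [-0.8, -0.3, 0.2]
finger_gap: 0.994
finger_force: 0.0
clock: 9.35
eef_pos: [0.3989, 0.2721, 0.2254]
orientation: [1.0, 0.001, 0.003, -0.001]
wrist_force: [-0.2, -0.4, -0.3]
finger_gap: 0.997
finger_force: 0.0
d_cm [ 4.91 31.84  7.5 ] yaw 0.002 tilt [ 0.005  0.002 -1.   ] pos [0.3989 0.2721 0.2254] F [-0.2 -0.4 -0.3] gap 0.997 t 9.35 q [0.37 0.34 1.79 0.   1.   1.94]
```

```bash
python3 -m handwheel '[{"x":0.7,"y":4.5,"z":0,"ax":0,"ay":0,"az":0},{"x":1.4,"y":9,"z":0,"ax":0,"ay":0,"az":0},{"x":2.1,"y":13.5,"z":0,"ax":0,"ay":0,"az":0},{"x":2.8,"y":18,"z":0,"ax":0,"ay":0,"az":0},{"x":3.5,"y":22.5,"z":0,"ax":0,"ay":0,"az":0}]';python3 -m handwheel '[{"x":0.7,"y":4.5,"z":2,"ax":0,"ay":0,"az":0},{"x":1.4,"y":8,"z":5,"ax":0,"ay":0,"az":0},{"x":1.5,"y":9.3,"z":7.5,"ax":0,"ay":0,"az":0},{"x":1.5,"y":9.3,"z":7.5,"ax":0,"ay":0,"az":0},{"x":1.5,"y":9.3,"z":7.5,"ax":0,"ay":0,"az":0}]';python3 g.py .449,-.046,.023; python3 - <<'E'
from h import *
a=grab('top')['color'][130:300,150:350,::-1];b=grab('side')['color'][150:400,180:430,::-1]
cv2.imwrite('pics/a4.png',np.hstack([cv2.resize(a,(400,340)),cv2.resize(b,(340,340),interpolation=2)]))
E
```

```text
clock: 9.85
eef_pos: [0.4329, 0.045, 0.2222]
orientation: [1.0, 0.001, 0.0, 0.0]
wrist_force: [0.8, 0.3, 0.4]
finger_gap: 0.997
finger_force: 0.0
clock: 10.35
eef_pos: [0.4477, -0.046, 0.1469]
orientation: [1.0, 0.0, -0.001, -0.0]
wrist_force: [-0.2, -0.4, 0.4]
finger_gap: 1.003
finger_force: 0.0
d_cm [1.500e-01 1.000e-02 1.239e+01] yaw 0.001 tilt [-0.002  0.001 -1.   ] pos [ 0.4477 -0.046   0.1469] F [-0.2 -0.4  0.4] gap 1.003 t 10.35 q [-0.35  0.44  1.94  0.    0.76  1.22]
```

View pics/a4.png

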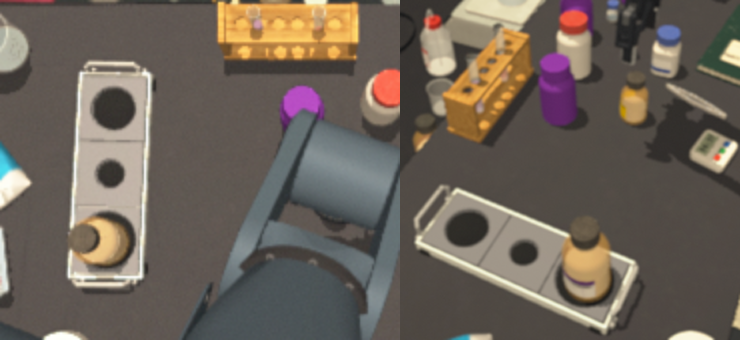

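The large bottle stands upright in its recess (side crop (585,265)). The gripper is above the small amber bottle at (634,95). Descending.

```bash
python3 -m handwheel '[{"x":0.1,"y":0,"z":3,"ax":0,"ay":0,"az":0},{"x":0.1,"y":0,"z":6,"ax":0,"ay":0,"az":0},{"x":0.1,"y":0,"z":9,"ax":0,"ay":0,"az":0},{"x":0.1,"y":0,"z":11,"ax":0,"ay":0,"az":0},{"x":0.1,"y":0,"z":12,"ax":0,"ay":0,"az":0}]';python3 -m handwheel '[{"x":0,"y":0,"z":0.2,"ax":0,"ay":0,"az":0},{"x":0,"y":0,"z":0.2,"ax":0,"ay":0,"az":0}]';python3 g.py .449,-.046,.024
```

```text
clock: 10.95
eef_pos: [0.4495, -0.0452, 0.0266]
orientation: [1.0, 0.002, 0.0, -0.0]
wrist_force: [-0.8, -0.9, 0.8]
finger_gap: 1.001
finger_force: 0.0
clock: 11.15
eef_pos: [0.4499, -0.046, 0.0256]
orientation: [1.0, 0.001, 0.001, 0.0]
wrist_force: [0.5, 0.4, 0.2]
finger_gap: 1.001
finger_force: 0.0
d_cm [-0.09 -0.    0.16] yaw 0.003 tilt [ 0.001 -0.    -1.   ] pos [ 0.4499 -0.046   0.0256] F [0.5 0.4 0.2] gap 1.001 t 11.15 q [-0.35  0.7   2.01  0.    0.43  1.22]
```

```bash
python3 -m handwheel '[{"x":0,"y":0,"z":0,"ax":0,"ay":0,"az":0},{"x":0,"y":0,"z":0,"ax":0,"ay":0,"az":0},{"x":0,"y":0,"z":0,"ax":0,"ay":0,"az":0},{"x":0,"y":0,"z":0,"ax":0,"ay":0,"az":0},{"x":0,"y":0,"z":0,"ax":0,"ay":0,"az":0}]' 30 40; python3 -m handwheel '[{"x":0,"y":0,"z":0,"ax":0,"ay":0,"az":0},{"x":0,"y":0,"z":0,"ax":0,"ay":0,"az":0},{"x":0,"y":0,"z":0,"ax":0,"ay":0,"az":0}]'; python3 g.py .449,-.046,.15
```

```text
clock: 11.65
eef_pos: [0.4497, -0.0464, 0.0258]
orientation: [1.0, 0.001, 0.001, 0.0]
wrist_force: [-0.3, 1.3, 6.8]
finger_gap: 0.525
finger_force: 39.9
clock: 11.95
eef_pos: [0.4497, -0.0464, 0.0258]
orientation: [1.0, 0.001, 0.001, 0.0]
wrist_force: [0.5, 1.6, 6.6]
finger_gap: 0.518
finger_force: 39.9
d_cm [ -0.05  -0.04 -12.42] yaw 0.002 tilt [ 0.002 -0.    -1.   ] pos [ 0.4497 -0.0464  0.0258] F [0.5 1.6 6.6] gap 0.518 t 11.95 q [-0.35  0.69  2.01  0.    0.43  1.22]
```

```bash
python3 -m handwheel '[{"x":0,"y":0,"z":-1,"ax":0,"ay":0,"az":0},{"x":0,"y":0,"z":-5,"ax":0,"ay":0,"az":0},{"x":0,"y":0,"z":-9,"ax":0,"ay":0,"az":0},{"x":0,"y":0,"z":-13,"ax":0,"ay":0,"az":0},{"x":0,"y":0,"z":-16.5,"ax":0,"ay":0,"az":0}]'; python3 -m handwheel '[{"x":1.6,"y":-4,"z":0,"ax":0,"ay":0,"az":0},{"x":3.3,"y":-8,"z":0,"ax":0,"ay":0,"az":0},{"x":5,"y":-12,"z":0,"ax":0,"ay":0,"az":0},{"x":6.7,"y":-16,"z":0,"ax":0,"ay":0,"az":0},{"x":8.4,"y":-20,"z":0,"ax":0,"ay":0,"az":0}]';python3 -m handwheel '[{"x":1.6,"y":-4,"z":0,"ax":0,"ay":0,"az":0},{"x":3.3,"y":-8,"z":0,"ax":0,"ay":0,"az":0},{"x":4.6,"y":-11,"z":0,"ax":0,"ay":0,"az":0},{"x":4.7,"y":-11.4,"z":0,"ax":0,"ay":0,"az":0},{"x":4.7,"y":-11.4,"z":1,"ax":0,"ay":0,"az":0}]';python3 g.py .5815,.268,.0378
```

```text
clock: 12.45
eef_pos: [0.4488, -0.0463, 0.1922]
orientation: [1.0, 0.001, 0.0, 0.0]
wrist_force: [0.6, -0.3, -1.5]
finger_gap: 0.522
finger_force: 41.8
clock: 12.95
eef_pos: [0.5326, 0.1553, 0.1904]
orientation: [1.0, 0.001, -0.0, 0.0]
wrist_force: [0.9, -0.2, -1.4]
finger_gap: 0.52
finger_force: 41.8
clock: 13.45
eef_pos: [0.5801, 0.2689, 0.1808]
orientation: [1.0, 0.002, 0.001, -0.0]
wrist_force: [0.3, -0.6, -2.2]
finger_gap: 0.522
finger_force: 41.8
d_cm [ 0.11  0.09 14.3 ] yaw 0.004 tilt [ 0.002  0.    -1.   ] pos [0.5801 0.2689 0.1808] F [ 0.3 -0.6 -2.2] gap 0.522 t 13.45 q [ 0.26  0.6   1.45 -0.    1.09  1.83]
```

```bash
python3 -m handwheel '[{"x":0.1,"y":0,"z":3,"ax":0,"ay":0,"az":0},{"x":0.1,"y":0,"z":6,"ax":0,"ay":0,"az":0},{"x":0.1,"y":0,"z":9,"ax":0,"ay":0,"az":0},{"x":0.1,"y":0,"z":11.5,"ax":0,"ay":0,"az":0},{"x":0.1,"y":0,"z":12,"ax":0,"ay":0,"az":0}]';python3 -m handwheel '[{"x":0,"y":0,"z":0,"ax":0,"ay":0,"az":0},{"x":0,"y":0,"z":0,"ax":0,"ay":0,"az":0},{"x":0,"y":0,"z":0,"ax":0,"ay":0,"az":0}]';python3 g.py .5815,.268,.0378; python3 - <<'E'
from h import *
b=grab('side')['color'][250:400,180:380,::-1]
cv2.imwrite('pics/a5.png',cv2.resize(b,(600,450),interpolation=2))
E
```

```text
clock: 13.95
eef_pos: [0.577, 0.2653, 0.0562]
orientation: [1.0, 0.0, -0.005, 0.001]
wrist_force: [-1.1, -0.8, -0.5]
finger_gap: 0.518
finger_force: 41.8
clock: 14.25
eef_pos: [0.5818, 0.2679, 0.0616]
orientation: [1.0, 0.001, 0.002, -0.0]
wrist_force: [0.1, 0.6, -1.2]
finger_gap: 0.526
finger_force: 41.8
d_cm [-0.04 -0.01  2.38] yaw 0.002 tilt [ 0.003  0.001 -1.   ] pos [0.5818 0.2679 0.0616] F [ 0.1  0.6 -1.2] gap 0.526 t 14.25 q [ 0.26  0.76  1.52 -0.    0.86  1.83]
```

View pics/a5.png

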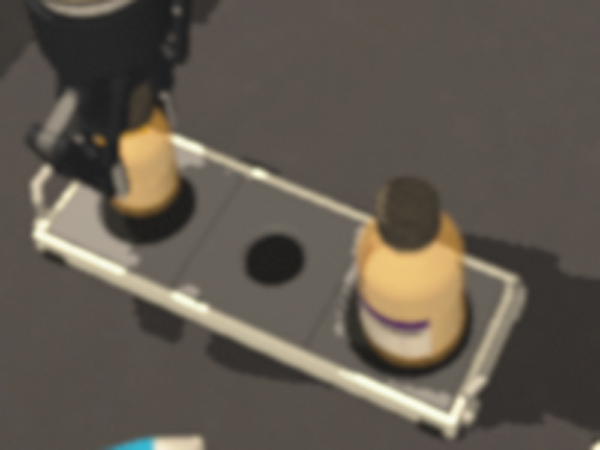

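The small bottle hangs centred over the medium recess (crop (148,190), recess about (148,210)). Lowering slowly.

```bash
python3 -m handwheel '[{"x":0,"y":0,"z":0.7,"ax":0,"ay":0,"az":0},{"x":0,"y":0,"z":1.4,"ax":0,"ay":0,"az":0},{"x":0,"y":0,"z":1.8,"ax":0,"ay":0,"az":0},{"x":0,"y":0,"z":2.1,"ax":0,"ay":0,"az":0},{"x":0,"y":0,"z":2.1,"ax":0,"ay":0,"az":0}]';python3 -m handwheel '[{"x":0,"y":0,"z":0.1,"ax":0,"ay":0,"az":0},{"x":0,"y":0,"z":0.2,"ax":0,"ay":0,"az":0},{"x":0,"y":0,"z":0.2,"ax":0,"ay":0,"az":0}]';python3 g.py .5815,.268,.0378
```

```text
clock: 14.8
eef_pos: [0.5805, 0.2679, 0.0383]
orientation: [1.0, 0.001, -0.0, 0.0]
wrist_force: [0.2, -0.3, -2.0]
finger_gap: 0.519
finger_force: 41.8
clock: 15.1
eef_pos: [0.5808, 0.268, 0.0379]
orientation: [1.0, 0.001, 0.0, -0.0]
wrist_force: [-1.6, -0.5, 4.8]
finger_gap: 0.522
finger_force: 42.3
d_cm [ 0.07 -0.    0.01] yaw 0.002 tilt [ 0.001  0.    -1.   ] pos [0.5808 0.268  0.0379] F [-1.6 -0.5  4.8] gap 0.522 t 15.1 q [ 0.26  0.8   1.52 -0.    0.82  1.83]
```

```bash
python3 -m handwheel '[{"x":0,"y":0,"z":0,"ax":0,"ay":0,"az":0},{"x":0,"y":0,"z":0,"ax":0,"ay":0,"az":0},{"x":0,"y":0,"z":0,"ax":0,"ay":0,"az":0},{"x":0,"y":0,"z":0,"ax":0,"ay":0,"az":0},{"x":0,"y":0,"z":-0.5,"ax":0,"ay":0,"az":0}]' 90; python3 -m handwheel '[{"x":0,"y":0,"z":-2,"ax":0,"ay":0,"az":0},{"x":0,"y":0,"z":-5,"ax":0,"ay":0,"az":0},{"x":0,"y":0,"z":-9,"ax":0,"ay":0,"az":0},{"x":0,"y":0,"z":-13,"ax":0,"ay":0,"az":0},{"x":0,"y":0,"z":-16,"ax":0,"ay":0,"az":0}]'; python3 -m handwheel '[{"x":0,"y":5,"z":0,"ax":0,"ay":0,"az":-0.14},{"x":0,"y":10,"z":0,"ax":0,"ay":0,"az":-0.28},{"x":0,"y":15,"z":0,"ax":0,"ay":0,"az":-0.42},{"x":0,"y":20,"z":0,"ax":0,"ay":0,"az":-0.56},{"x":0,"y":25,"z":0,"ax":0,"ay":0,"az":-0.7}]';python3 g.py .5825,-.277,.2
```

```text
clock: 15.6
eef_pos: [0.5801, 0.2677, 0.0412]
orientation: [1.0, 0.001, -0.001, 0.0]
wrist_force: [0.5, -1.2, 0.0]
finger_gap: 0.901
finger_force: 0.0
clock: 16.1
eef_pos: [0.5814, 0.2681, 0.2049]
orientation: [1.0, 0.001, 0.002, -0.0]
wrist_force: [0.2, -0.0, 0.7]
finger_gap: 0.899
finger_force: 0.0
clock: 16.6
eef_pos: [0.581, 0.0231, 0.2023]
orientation: [0.94, 0.343, 0.0, 0.0]
wrist_force: [0.7, 0.2, -0.4]
finger_gap: 0.898
finger_force: 0.0
d_cm [-19.2   23.06   0.24] yaw 0.699 tilt [ 0.001 -0.    -1.   ] pos [0.581  0.0231 0.2023] F [ 0.7  0.2 -0.4] gap 0.898 t 16.6 q [-0.15  0.5   1.57 -0.    1.06  0.72]
```

```bash
python3 -m handwheel '[{"x":-3,"y":3.6,"z":0,"ax":0,"ay":0,"az":-0.12},{"x":-6,"y":7.2,"z":0,"ax":0,"ay":0,"az":-0.24},{"x":-9,"y":10.8,"z":0,"ax":0,"ay":0,"az":-0.36},{"x":-12,"y":14.4,"z":0,"ax":0,"ay":0,"az":-0.47},{"x":-14,"y":16.8,"z":0,"ax":0,"ay":0,"az":-0.47}]' 60;python3 g.py .5825,-.277,.2; python3 -c "
from m import *
meas()" | grep -E 'bigA|vial|p2|p3|red|cork'
```

```text
clock: 17.1
eef_pos: [0.5809, -0.1973, 0.2023]
orientation: [0.836, 0.549, 0.0, 0.001]
wrist_force: [1.3, 0.3, -0.4]
finger_gap: 0.597
finger_force: 0.0
d_cm [-7.26  3.31  0.24] yaw 1.163 tilt [ 0.001 -0.001 -1.   ] pos [ 0.5809 -0.1973  0.2023] F [ 1.3  0.3 -0.4] gap 0.597 t 17.1 q [-0.51  0.54  1.49 -0.    1.1  -0.1 ]
top red 258 circ [ 0.593 -0.114  0.024] mean [ 0.592 -0.113  0.117]
top p3 64 circ [ 0.562 -0.359  0.016] mean [ 0.561 -0.362  0.124]
side vial 45 circ [ 0.583 -0.277  0.012] mean [ 0.581 -0.275  0.042]
side red 223 circ [ 0.592 -0.114  0.026] mean [ 0.59  -0.111  0.115]
side cork 84 circ [ 0.51  -0.189  0.015] mean [ 0.509 -0.187  0.021]
side p2 117 circ [ 0.629 -0.202  0.02 ] mean [ 0.627 -0.201  0.122]
side p3 96 circ [ 0.564 -0.354  0.02 ] mean [ 0.562 -0.351  0.122]
```

```bash
python3 -m handwheel '[{"x":-3.5,"y":1.6,"z":0,"ax":0,"ay":0,"az":0},{"x":-6.5,"y":3.1,"z":0,"ax":0,"ay":0,"az":0},{"x":-7.1,"y":3.3,"z":0,"ax":0,"ay":0,"az":0},{"x":-7.1,"y":3.3,"z":0,"ax":0,"ay":0,"az":0},{"x":-7.1,"y":3.3,"z":4,"ax":0,"ay":0,"az":0}]'; python3 -m handwheel '[{"x":0,"y":0,"z":3,"ax":0,"ay":0,"az":0},{"x":0,"y":0,"z":5,"ax":0,"ay":0,"az":0},{"x":0,"y":0,"z":6,"ax":0,"ay":0,"az":0},{"x":0,"y":0,"z":6,"ax":0,"ay":0,"az":0},{"x":0,"y":0,"z":6,"ax":0,"ay":0,"az":0}]';python3 g.py .5833,-.2752,.009;python3 - <<'E'
from h import *
a=grab('top')['color'][120:260,340:480,::-1];b=grab('side')['color'][90:230,290:430,::-1]
cv2.imwrite('pics/a6.png',cv2.resize(np.hstack([a,b]),(800,400),interpolation=2))
E
```

```text
clock: 17.7
eef_pos: [0.5869, -0.273, 0.167]
orientation: [0.835, 0.55, 0.003, 0.006]
wrist_force: [1.0, -1.1, -0.0]
finger_gap: 0.596
finger_force: 0.0
clock: 18.2
eef_pos: [0.5838, -0.2714, 0.1027]
orientation: [0.835, 0.55, 0.0, 0.001]
wrist_force: [0.6, 0.1, -0.3]
finger_gap: 0.597
finger_force: 0.0
d_cm [-0.37  0.09  9.37] yaw 1.164 tilt [ 0.001 -0.001 -1.   ] pos [ 0.5838 -0.2714  0.1027] F [ 0.6  0.1 -0.3] gap 0.597 t 18.2 q [-0.61  0.71  1.49  0.    0.95 -0.2 ]
```

View pics/a6.png

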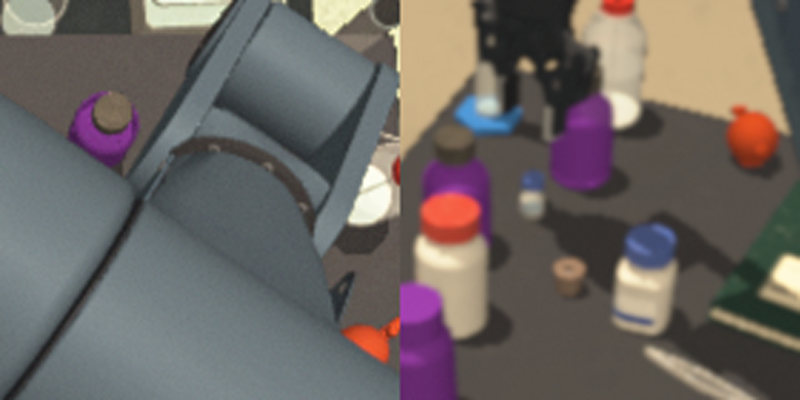

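The open fingers straddle the vial (side crop (532,195)); the finger at (550,120) is in front of the purple bottle, clear of it. Descending in two stages, watching the force.

```bash
python3 -m handwheel '[{"x":-0.3,"y":0.1,"z":1.5,"ax":0,"ay":0,"az":0},{"x":-0.3,"y":0.1,"z":3,"ax":0,"ay":0,"az":0},{"x":-0.3,"y":0.1,"z":4.5,"ax":0,"ay":0,"az":0},{"x":-0.3,"y":0.1,"z":5.5,"ax":0,"ay":0,"az":0},{"x":-0.3,"y":0.1,"z":5.5,"ax":0,"ay":0,"az":0}]';python3 g.py .5833,-.2752,.009
```

```text
clock: 18.8
eef_pos: [0.5812, -0.2742, 0.044]
orientation: [0.836, 0.549, -0.001, -0.002]
wrist_force: [-0.7, 0.1, 0.4]
finger_gap: 0.597
finger_force: 0.0
d_cm [-0.02  0.25  3.5 ] yaw 1.163 tilt [-0.004  0.003 -1.   ] pos [ 0.5812 -0.2742  0.044 ] F [-0.7  0.1  0.4] gap 0.597 t 18.8 q [-0.61  0.79  1.51  0.    0.85 -0.21]
```

```bash
python3 -m handwheel '[{"x":0,"y":0.1,"z":1,"ax":0,"ay":0,"az":0},{"x":0,"y":0.1,"z":2,"ax":0,"ay":0,"az":0},{"x":0,"y":0.1,"z":2.7,"ax":0,"ay":0,"az":0},{"x":0,"y":0.1,"z":3,"ax":0,"ay":0,"az":0},{"x":0,"y":0.1,"z":3,"ax":0,"ay":0,"az":0}]';python3 g.py .5833,-.2752,.009
```

```text
clock: 19.3
eef_pos: [0.5834, -0.2753, 0.0162]
orientation: [0.836, 0.549, -0.0, -0.0]
wrist_force: [-0.6, -0.6, 0.4]
finger_gap: 0.605
finger_force: 0.0
d_cm [ 0.01 -0.02  0.72] yaw 1.163 tilt [-0.001  0.001 -1.   ] pos [ 0.5834 -0.2753  0.0162] F [-0.6 -0.6  0.4] gap 0.605 t 19.3 q [-0.61  0.84  1.51 -0.    0.8  -0.21]
```

```bash
python3 -m handwheel '[{"x":0,"y":0,"z":0.3,"ax":0,"ay":0,"az":0},{"x":0,"y":0,"z":0.7,"ax":0,"ay":0,"az":0},{"x":0,"y":0,"z":0.7,"ax":0,"ay":0,"az":0},{"x":0,"y":0,"z":0.7,"ax":0,"ay":0,"az":0}]';python3 -m handwheel '[{"x":0,"y":0,"z":0,"ax":0,"ay":0,"az":0},{"x":0,"y":0,"z":0,"ax":0,"ay":0,"az":0},{"x":0,"y":0,"z":0,"ax":0,"ay":0,"az":0},{"x":0,"y":0,"z":0,"ax":0,"ay":0,"az":0},{"x":0,"y":0,"z":0,"ax":0,"ay":0,"az":0}]' 10 25;python3 -m handwheel '[{"x":0,"y":0,"z":0,"ax":0,"ay":0,"az":0},{"x":0,"y":0,"z":0,"ax":0,"ay":0,"az":0},{"x":0,"y":0,"z":0,"ax":0,"ay":0,"az":0}]';python3 g.py .5833,-.2752,.009
```

```text
clock: 19.7
eef_pos: [0.5837, -0.2755, 0.0098]
orientation: [0.836, 0.549, -0.0, -0.0]
wrist_force: [-0.9, 0.4, 0.7]
finger_gap: 0.599
finger_force: 0.0
clock: 20.2
eef_pos: [0.5838, -0.2756, 0.0101]
orientation: [0.836, 0.549, 0.0, 0.0]
wrist_force: [-0.6, 0.8, 2.5]
finger_gap: 0.247
finger_force: 24.6
clock: 20.5
eef_pos: [0.5838, -0.2756, 0.0101]
orientation: [0.836, 0.549, 0.0, 0.0]
wrist_force: [-1.0, 0.2, 3.6]
finger_gap: 0.246
finger_force: 24.7
d_cm [ 0.02 -0.06  0.11] yaw 1.163 tilt [ 0. -0. -1.] pos [ 0.5838 -0.2756  0.0101] F [-1.   0.2  3.6] gap 0.246 t 20.5 q [-0.61  0.84  1.51 -0.    0.78 -0.21]
```

```bash
python3 -m handwheel '[{"x":0,"y":0,"z":-1,"ax":0,"ay":0,"az":0},{"x":0,"y":0,"z":-4,"ax":0,"ay":0,"az":0},{"x":0,"y":0,"z":-8,"ax":0,"ay":0,"az":0},{"x":0,"y":0,"z":-12,"ax":0,"ay":0,"az":0},{"x":0,"y":0,"z":-16,"ax":0,"ay":0,"az":0}]';python3 -m handwheel '[{"x":0,"y":0,"z":-2,"ax":0,"ay":0,"az":0},{"x":0,"y":0,"z":-2,"ax":0,"ay":0,"az":0}]'; python3 g.py .4895,.270,.19; python3 - <<'E'
from h import *
b=grab('side')['color'][30:230,270:470,::-1]
cv2.imwrite('pics/a7.png',cv2.resize(b,(600,600),interpolation=2))
E
```

```text
clock: 21.0
eef_pos: [0.5836, -0.2754, 0.1714]
orientation: [0.836, 0.549, 0.0, -0.0]
wrist_force: [-0.4, -0.2, -0.8]
finger_gap: 0.246
finger_force: 24.6
clock: 21.2
eef_pos: [0.5859, -0.2769, 0.1943]
orientation: [0.835, 0.549, 0.002, 0.004]
wrist_force: [1.0, 0.7, -0.0]
finger_gap: 0.245
finger_force: 24.6
d_cm [ 46.4  -30.52   0.08] yaw 1.164 tilt [ 0.007 -0.005 -1.   ] pos [ 0.5859 -0.2769  0.1943] F [ 1.   0.7 -0. ] gap 0.245 t 21.2 q [-0.61  0.6   1.41  0.    1.12 -0.21]
```

View pics/a7.png

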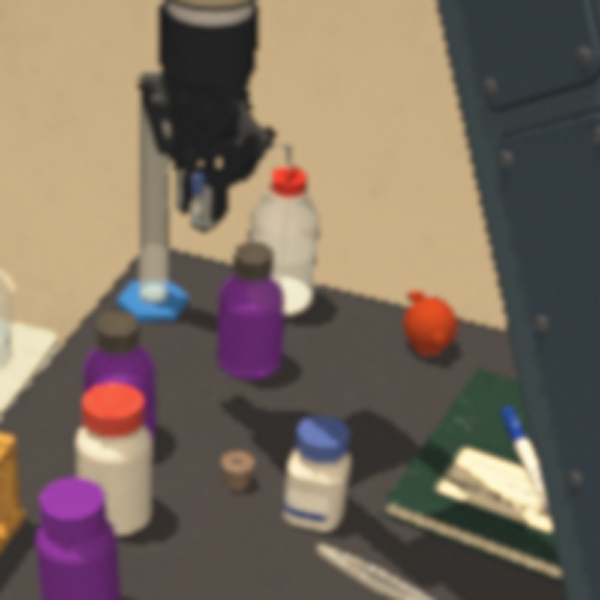

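The vial is held upright between the fingertips (crop (202,205)), and nothing else has been disturbed. Carrying it to the caddy while turning back.

```bash
python3 -m handwheel '[{"x":3.8,"y":-2.5,"z":0,"ax":0,"ay":0,"az":0.12},{"x":7.6,"y":-5,"z":0,"ax":0,"ay":0,"az":0.26},{"x":11.4,"y":-7.5,"z":0,"ax":0,"ay":0,"az":0.4},{"x":15.2,"y":-10,"z":0,"ax":0,"ay":0,"az":0.54},{"x":19,"y":-12.5,"z":0,"ax":0,"ay":0,"az":0.68}]';python3 g.py .4895,.270,.19
```

```text
clock: 21.75
eef_pos: [0.5423, -0.0496, 0.1877]
orientation: [0.972, 0.236, -0.002, -0.001]
wrist_force: [-0.0, 0.7, -0.7]
finger_gap: 0.245
finger_force: 24.6
d_cm [  9.98 -30.82  -0.16] yaw 0.477 tilt [-0.004  0.001 -1.   ] pos [ 0.5423 -0.0496  0.1877] F [-0.   0.7 -0.7] gap 0.245 t 21.75 q [-0.3   0.48  1.68  0.    0.99  0.8 ]
```

```bash
python3 -m handwheel '[{"x":1.4,"y":-4.4,"z":0,"ax":0,"ay":0,"az":0.12},{"x":2.8,"y":-8.8,"z":0,"ax":0,"ay":0,"az":0.26},{"x":4.2,"y":-13.2,"z":0,"ax":0,"ay":0,"az":0.38},{"x":5.6,"y":-17.6,"z":0,"ax":0,"ay":0,"az":0.48},{"x":7,"y":-22,"z":0,"ax":0,"ay":0,"az":0.48}]';python3 g.py .4895,.270,.12
```

```text
clock: 22.25
eef_pos: [0.502, 0.1773, 0.1878]
orientation: [1.0, 0.001, -0.002, 0.0]
wrist_force: [1.3, -0.1, -0.2]
finger_gap: 0.246
finger_force: 24.6
d_cm [-1.21 -9.27  6.78] yaw 0.001 tilt [-0.004 -0.    -1.   ] pos [0.502  0.1773 0.1878] F [ 1.3 -0.1 -0.2] gap 0.246 t 22.25 q [0.13 0.46 1.71 0.   0.97 1.7 ]
```

```bash
python3 -m handwheel '[{"x":-0.6,"y":-4.5,"z":0,"ax":0,"ay":0,"az":0},{"x":-1.1,"y":-8.5,"z":0,"ax":0,"ay":0,"az":0},{"x":-1.1,"y":-9.3,"z":0,"ax":0,"ay":0,"az":0},{"x":-1.1,"y":-9.3,"z":3,"ax":0,"ay":0,"az":0},{"x":-1.1,"y":-9.3,"z":6,"ax":0,"ay":0,"az":0}]';python3 -m handwheel '[{"x":0,"y":0,"z":2,"ax":0,"ay":0,"az":0},{"x":0,"y":0,"z":5,"ax":0,"ay":0,"az":0},{"x":0,"y":0,"z":6,"ax":0,"ay":0,"az":0},{"x":0,"y":0,"z":6,"ax":0,"ay":0,"az":0},{"x":0,"y":0,"z":6,"ax":0,"ay":0,"az":0}]';python3 g.py .491,.270,.0221; python3 - <<'E'
from h import *
b=grab('side')['color'][240:400,170:370,::-1]
cv2.imwrite('pics/a8.png',cv2.resize(b,(600,480),interpolation=2))
E
```

```text
clock: 22.75
eef_pos: [0.4924, 0.2687, 0.1284]
orientation: [1.0, 0.002, 0.0, 0.0]
wrist_force: [0.0, -0.7, 0.0]
finger_gap: 0.247
finger_force: 24.6
clock: 23.25
eef_pos: [0.4929, 0.2684, 0.0699]
orientation: [1.0, 0.001, -0.0, 0.0]
wrist_force: [0.8, 1.0, -0.1]
finger_gap: 0.243
finger_force: 24.6
d_cm [-0.19 -0.16  4.78] yaw 0.003 tilt [-0. -0. -1.] pos [0.4929 0.2684 0.0699] F [ 0.8  1.  -0.1] gap 0.243 t 23.25 q [ 0.3   0.68  1.72 -0.    0.74  1.87]
```

View pics/a8.png

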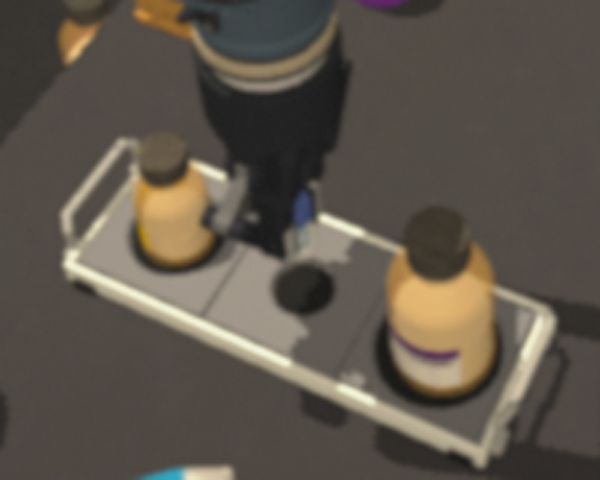

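Both amber bottles stand in their recesses. The vial (crop (302,225)) is above the small recess (303,288) and the gripper is clear of both neighbours. Lowering.

```bash
python3 -m handwheel '[{"x":-0.2,"y":-0.2,"z":1.2,"ax":0,"ay":0,"az":0},{"x":-0.2,"y":-0.2,"z":2.5,"ax":0,"ay":0,"az":0},{"x":-0.2,"y":-0.2,"z":3.8,"ax":0,"ay":0,"az":0},{"x":-0.2,"y":-0.2,"z":4.4,"ax":0,"ay":0,"az":0},{"x":-0.2,"y":-0.2,"z":4.4,"ax":0,"ay":0,"az":0}]';python3 -m handwheel '[{"x":0,"y":0,"z":0.1,"ax":0,"ay":0,"az":0},{"x":0,"y":0,"z":0.2,"ax":0,"ay":0,"az":0},{"x":0,"y":0,"z":0.2,"ax":0,"ay":0,"az":0}]';python3 g.py .491,.270,.0221
```

```text
clock: 23.8
eef_pos: [0.4897, 0.2704, 0.0243]
orientation: [1.0, 0.002, -0.001, 0.0]
wrist_force: [-0.0, -0.6, 0.3]
finger_gap: 0.246
finger_force: 24.6
clock: 24.1
eef_pos: [0.491, 0.2708, 0.0241]
orientation: [1.0, 0.002, 0.0, -0.0]
wrist_force: [0.1, 0.3, -0.6]
finger_gap: 0.247
finger_force: 24.6
d_cm [0.   0.08 0.2 ] yaw 0.003 tilt [ 0.001  0.    -1.   ] pos [0.491  0.2708 0.0241] F [ 0.1  0.3 -0.6] gap 0.247 t 24.1 q [ 0.3   0.76  1.74 -0.    0.65  1.87]
```

```bash
python3 -m handwheel '[{"x":0,"y":0,"z":0.1,"ax":0,"ay":0,"az":0},{"x":0,"y":0,"z":0.2,"ax":0,"ay":0,"az":0},{"x":0,"y":0,"z":0.2,"ax":0,"ay":0,"az":0},{"x":0,"y":0,"z":0.2,"ax":0,"ay":0,"az":0}]'
```

```text
clock: 24.5
eef_pos: [0.4909, 0.2708, 0.0221]
orientation: [1.0, 0.002, 0.0, -0.0]
wrist_force: [-0.8, 0.1, 2.6]
finger_gap: 0.247
finger_force: 24.8
```

```bash
python3 -m handwheel '[{"x":0,"y":0,"z":0,"ax":0,"ay":0,"az":0},{"x":0,"y":0,"z":0,"ax":0,"ay":0,"az":0},{"x":0,"y":0,"z":0,"ax":0,"ay":0,"az":0},{"x":0,"y":0,"z":0,"ax":0,"ay":0,"az":0},{"x":0,"y":0,"z":-0.5,"ax":0,"ay":0,"az":0}]' 60; python3 -m handwheel '[{"x":0,"y":0,"z":-2,"ax":0,"ay":0,"az":0},{"x":0,"y":0,"z":-5,"ax":0,"ay":0,"az":0},{"x":0,"y":0,"z":-9,"ax":0,"ay":0,"az":0},{"x":0,"y":0,"z":-13,"ax":0,"ay":0,"az":0},{"x":0,"y":0,"z":-17,"ax":0,"ay":0,"az":0}]';python3 -m handwheel '[{"x":0,"y":4,"z":-2,"ax":0,"ay":0,"az":0},{"x":0,"y":8,"z":-3,"ax":0,"ay":0,"az":0},{"x":0,"y":12,"z":-3,"ax":0,"ay":0,"az":0},{"x":0,"y":16,"z":-3,"ax":0,"ay":0,"az":0},{"x":0,"y":16,"z":-3,"ax":0,"ay":0,"az":0}]'; python3 - <<'E'
from h import *
a=grab('side')['color'][:,:,::-1]
cv2.imwrite('pics/a9.png',np.vstack([cv2.resize(a[240:400,170:370],(375,300),interpolation=2),cv2.resize(a[100:260,170:370],(375,300),interpolation=2)]))
from m import *
T.update(L=(.397,.272,.137),M=(.5815,.268,.103),S=(.4895,.27,.056)); meas()
E
```

```text
clock: 25.0
eef_pos: [0.4901, 0.2705, 0.0264]
orientation: [1.0, 0.002, -0.001, 0.0]
wrist_force: [-0.6, 0.8, 0.4]
finger_gap: 0.599
finger_force: 0.0
clock: 25.5
eef_pos: [0.4903, 0.2706, 0.1986]
orientation: [1.0, 0.002, -0.0, 0.0]
wrist_force: [0.5, 1.0, -0.2]
finger_gap: 0.602
finger_force: 0.0
clock: 26.0
eef_pos: [0.4913, 0.1068, 0.2274]
orientation: [1.0, -0.001, 0.0, 0.001]
wrist_force: [-0.4, 0.8, 0.4]
finger_gap: 0.598
finger_force: 0.0
top red 266 circ [ 0.593 -0.114  0.024] mean [ 0.592 -0.114  0.117]
top blue 192 circ [ 0.439 -0.182  0.021] mean [ 0.439 -0.181  0.087]
top cork 74 circ [ 0.512 -0.19   0.014] mean [ 0.512 -0.189  0.024]
top p1 266 circ [0.572 0.001 0.024] mean [0.571 0.001 0.117]
top p2 153 circ [ 0.63  -0.203  0.018] mean [ 0.63  -0.202  0.124]
top p3 155 circ [ 0.565 -0.354  0.018] mean [ 0.564 -0.354  0.124]
top S 51 circ [0.49 0.27 0.01] mean [0.489 0.269 0.056]
side blue 177 circ [ 0.438 -0.183  0.022] mean [ 0.436 -0.179  0.085]
side cork 83 circ [ 0.511 -0.188  0.014] mean [ 0.51  -0.187  0.021]
side p1 57 circ [0.568 0.003 0.024] mean [0.575 0.013 0.115]
side p3 94 circ [ 0.562 -0.353  0.02 ] mean [ 0.563 -0.352  0.122]
side L 355 circ [0.398 0.271 0.018] mean [0.397 0.273 0.134]
side M 216 circ [0.579 0.267 0.016] mean [0.578 0.269 0.102]
side S 121 circ [0.488 0.271 0.012] mean [0.487 0.273 0.054]
```

View pics/a9.png

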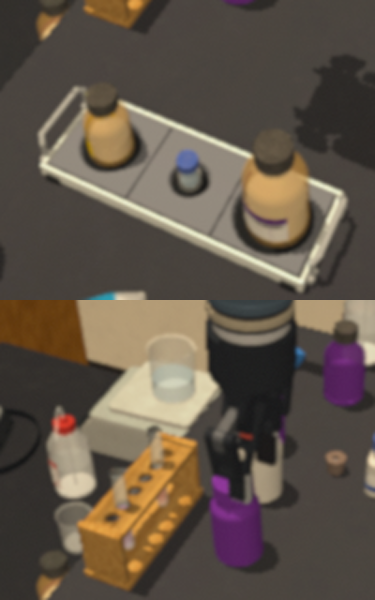

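All three bottles stand upright in their recesses, at crop (108,125), (188,170) and (272,185), with top heights that match the recess floors. The plastic and purple bottles haven't moved. Handing in.

```bash
python3 -c "
from bench import job_done
print(job_done())"
```

```text
the job is handed in; nothing more can be done
None
```

The large brown bottle, small brown bottle and clear vial now stand upright in the widest, middle-sized and smallest recesses, the two white plastic bottles are where they were, nothing tipped over, and the job was handed in at about 26 s; no verdict was returned.

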